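# Release the safety catch of a tool cupboard and lower its fall-front

## Robot

A 6-joint arm with a two-finger parallel gripper is mounted at the origin on a cart in front of the work surface, level with it; the furniture and walls round the work are solid. World frame = base frame: x ahead of the robot, y to its left, z up, the work surface at z = 0. Lengths are in m, angles in rad, forces in N, time in s.
With the tool pointing down it reaches from about 0.225 to 0.875 m from the base axis. Payload 3.4 kg.
Tool frame: the origin (TCP) lies at the very end of the fingers, on their centre line; the grasp point (between the pads) lies 19 mm behind it; z points along the fingers, y is the line along which they close (so a half turn about z gives the same grasp; the last joint's range is limited). The gripper opens to 85 mm and grips with 20 to 120 N. Pads are 22 mm wide; open, the fingers measure 114 mm over their backs; the gripper's body (76 mm by 85 mm) begins 54 mm behind the grasp point. The pads swing forward as they close: fully open they stand 13 mm farther back than shut.
Start: joints at [-1.23, 0.276, 1.505, -0, 1.361, -0.121], TCP at [0.256, -0.515, 0.231] pointing down, gripper open.
Joint ranges: [-2.89, 2.89], [-0.75, 2.08], [0.22, 2.7], [-1.18, 4.32], [0.11, 2.71], [-2.7, 2.7]. Speed limits (rad/s): [2.57, 2.57, 3.14, 3.14, 3.14, 3.14].

## Interface

Orientations are given as a 3x3 rotation matrix whose columns are the frame's x, y, z axes.
In Python, from station import manip, imaging gives the robot as it stands.
- The arm moves only by the shell command python3 -m crank 'ROWS' [OPENING] [FORCE]. ROWS is JSON, a list of rows, each an object of numbers: "tx", "ty", "tz": the shift along the tool's x, y, z in units of 40 mm (1.0 is 40 mm); "ax", "ay", "az": the turn, a rotation vector about the tool's x, y, z in units of 6 degrees (1.0 is 6 degrees). In form: [{"tx": .., "ty": .., "tz": .., "ax": .., "ay": .., "az": ..}, ...]. A call has exactly 8 rows; each row shifts and turns the commanded pose from where the row before left it, along the tool's axes as they then stand; what a row does not reach is not made up. A row lasts 1/8 s, in which the tool goes at most 62.5 mm and 10.7 degrees, less where a joint would pass 70% of its speed; a pose out of reach is approached as far as the arm can. A call is refused whole if a number of a shift passes 1 or a number of a turn 1, either way. A call with a gripper value outside its range is refused whole. OPENING is the closure in counts, from 0 (fully open) to 255 (shut), set as the call begins (- or left out, the last holds). The fingers move at their own pace and stop on an object; FORCE is the grip in N (left out, the last holds). Time passes only in rows, so rows that do not move let the fingers close, or fill a call up. It gives the time, the measured TCP pose, the force, the opening and the grip force at its end, in the units of the state.
- manip.get_obs(): the state, without advancing time (a new reading comes with each control period).
- imaging.capture(name): name is "side" or "top" or "wrist"; returns a dict with "frame" (480x640x3 uint8, red, green, blue), "depth" (480x640 float32, m along the optical axis (not along the pixel's ray), 0 where there is no reading), "mtx" (3x3 intrinsics, pixels), "k1" (the pictures are not rectified: a ray, as slopes to the right and down, at radius r is drawn at 1 + k1 r^2 times it, then the intrinsics apply), "extrinsics" (4x4, takes a point from camera to world coordinates). Camera axes: x right, y down, z forward; pixel columns grow to the right and rows downward; lengths in m; the calibration is good to about 2 mm. A picture is of the moment at which its call begins.
- manip.sign_off(): hands the job in; it is judged then, once.
The state is a dict: "clock": time; "joint_positions": joint angles; "dq": joint speeds; "joint_efforts": joint torques, N m; "ee_pos": TCP position; "orientation": TCP orientation; "ft_force": force on the tool from outside, world axes, zero at the start; "moment": the same for the moment, N m; "width": finger opening in m; "grasp_force": force on a finger pad.
Only numpy, scipy, OpenCV 4.12 (cv2) and the standard library are available. Lean on these libraries where they do the work, as an engineer would, in place of code of your own. Each camera call takes 0.05 s, during which the arm holds its last target. There are 200 camera calls.

## Task

Open the fall-front of the small tool cupboard so that the stone box inside can be reached: draw the door out by its black knob until the orange safety catch stops it, press the sprung catch down through the gap behind the door's top edge and ease the door out past it, then lower the door until it lies fully open and flat. Leave the two loose oak strips, one on the cupboard and one beside it, where they lie, and let the door alone when it is down.

Things in the scene. Friction and masses are not known exactly. Their poses are not given: they have to be found in the camera images.
- cupboard: grey tool cupboard, fixed, 170 deep x 220 wide x 320 mm high. Origin at table height under the middle of its front face; x points into the cupboard, y left along the front, z up. Above the blue door (z 60 to 210 mm) is a block of drawers (z 212 to 320, up to 13 mm proud): over the gap behind the door a gripper must lean 25 to 45 deg, its body toward the robot
- hinge_line (a point): middle of the door's hinge axis: in the plane of the front face, 60 mm above the table, axis along the cupboard's y. The door's inner face passes through it
- fall_front (a joint): angle of the blue bottom-hinged door in rad: 0 shut and upright, growing as its top swings out toward the robot and down, 1.571 flat. Door 210 wide x 150 high x 14 mm thick, 0.35 kg; stiff hinge (0.4 N m friction): it stays where it is left. The catch stops it at about 0.42, with the top edge about 60 mm out from the front face. Lower it by pushing on its inner face
- knob_centre (a point): middle of the head of the door's black round knob (26 mm diameter, head 17 mm long), 24 mm out from the door's outer face (38 mm from its inner face), 110 mm up the door from the hinge, in the middle of its width. Turns with the door: its x points inward along the door's normal, its z up the door
- catch (a joint): turn in rad of the orange sprung catch: 0 raised (at rest), 0.45 fully down. A 20 mm wide hook pivoted on the door's inner face near its top, reaching 65 mm inward to a barb that points up. At the stop the barb bears from behind on the steel strike plate; below it from 0.17 rad, it passes while held down and the door is drawn out to 0.6 rad, then springs up
- catch_pad (a point): point on the upper face of the catch's arm where a fingertip presses it, 32 mm inward of its pivot and 45 mm left (+y) of the door's middle. With the door at the stop it lies 22 mm in front of the front face, 175 mm above the table and 20 mm below the door's top edge, and the arm there is level; about 8 mm of travel and 5 to 8 N free it
- strike_edge (a point): lower front edge of the steel strike plate, at its middle: in the plane of the front face, 178 mm above the table. The plate is 50 mm wide and 10 mm thick (into the cupboard) and hangs fixed under the drawer block, behind the gap
- strip_top_mid (a point): centre of a loose oak strip, 24 x 150 x 19 mm (long along its y), lying on the cupboard's top along its front edge; leave it
- strip_side_mid (a point): centre of a loose oak strip, 36 x 170 x 22 mm (long along its y), lying to the left of the cupboard; leave it

How it is judged:
On the way, in this order (a step that is already met when the one before it is completed fails the run):
1. the door is drawn out to the stop, the catch still raised (value of joint fall_front between 0.36 and 0.5 rad and value of joint catch below 0.06 rad), for 0.2 s.
2. the fingers press the catch down at the gap (value of joint catch above 0.15 rad and value of joint fall_front below 0.56 rad and contact force between the fingers and catch above 0.5 N), for 0.05 s.
At the end, for the whole second after the job is handed in: The door lies flat, opened to at least 1.50 rad, and is at rest; the catch has sprung up again; both oak strips are within 30 mm of where they lay (value of joint fall_front above 1.5 rad and velocity of joint fall_front below 0.05 rad/s and value of joint catch below 0.06 rad and distance of each of strip_top_mid, strip_side_mid from where it was at the start of the episode below 0.03 m); the robot touches nothing.
It fails at once if a loose oak strip is pushed or lifted more than 30 mm from its place (distance of any of strip_top_mid, strip_side_mid from where it was at the start of the episode above 0.03 m).
It also fails if it takes over 58 s, if anything falls off the work surface, if the arm or the gripper's body presses on something with over 40 N, if the wrist force passes 120 N, or if a joint passes its speed limit or range.

## Working session

There is one attempt and no reset: what is moved stays moved. The work goes in short steps, Python scripts to look and compute and a shell command to move; the robot and the scene stay as the last step left them, time stands still between calls to the robot, and variables do not carry over. Pictures are saved under pics/ and viewed, at most 10 in all, crops included, and the job is handed in when it is done.

```bash
ls; mkdir -p pics
cat > h.py <<'E'
import numpy as np, cv2
from station import manip, imaging
def cap(n):
    return imaging.capture(n)
def pts(c):
    d=c["depth"]; h,w=d.shape; K=c["mtx"]
    u,v=np.meshgrid(np.arange(w),np.arange(h))
    p=np.stack([u,v],-1).reshape(-1,1,2).astype(float)
    n=cv2.undistortPoints(p,np.array(K,float),np.array([c["k1"],0,0,0.])).reshape(h,w,2)
    P=np.concatenate([n*d[...,None],d[...,None]],-1)
    E=np.array(c["extrinsics"]); W=P@E[:3,:3].T+E[:3,3]
    W[d==0]=np.nan
    return W
E
python3 - <<'E'
from h import *
a=cap("side");b=cap("top")
np.savez('a.npz',**a);np.savez('b.npz',**b)
cv2.imwrite('pics/s.png',a['frame'][...,::-1]);cv2.imwrite('pics/t.png',b['frame'][...,::-1])
for c in(a,b):
    print(np.round(c['extrinsics'],3).tolist(),c['k1'],c['mtx'][0][0])
o=manip.get_obs();print(o)
E
```

```text
pics
[[0.611, 0.566, -0.554, 1.171], [0.792, -0.435, 0.429, -0.379], [0.002, -0.7, -0.714, 0.809], [0.0, 0.0, 0.0, 1.0]] -0.16643349511318728 585.8725477093091
[[-0.399, -0.735, 0.549, 0.224], [-0.917, 0.329, -0.227, 0.189], [-0.014, -0.594, -0.805, 0.868], [0.0, 0.0, 0.0, 1.0]] -0.15441012638127488 539.8146739105688
{'clock': 0.1, 'joint_positions': array([-1.23000141e+00,  2.76533315e-01,  1.50603732e+00, -2.39680440e-06,
        1.36066965e+00, -1.20948498e-01]), 'dq': array([ 0.00058448,  0.00037217, -0.00220799, -0.00251939, -0.00047279,
        0.0008282 ]), 'joint_efforts': array([ 1.45697875e-03, -4.17701054e+01, -2.46405029e+01, -1.52293792e-04,
        5.77006504e-03, -5.15811777e-06]), 'ee_pos': array([ 0.25602906, -0.5143231 ,  0.23051303]), 'orientation': array([[ 8.95276983e-01,  4.45509616e-01, -5.52909752e-04],
       [ 4.45509915e-01, -8.95275659e-01,  1.55209736e-03],
       [ 1.96467657e-04, -1.63588382e-03, -9.99998643e-01]]), 'ft_force': array([-0.23992564, -0.73073025,  0.76209528]), 'moment': array([-0.00300425, -0.00906784,  0.03272708]), 'grasp_force': 0.0, 'width': 0.08541923359849617}
```

View pics/s.png

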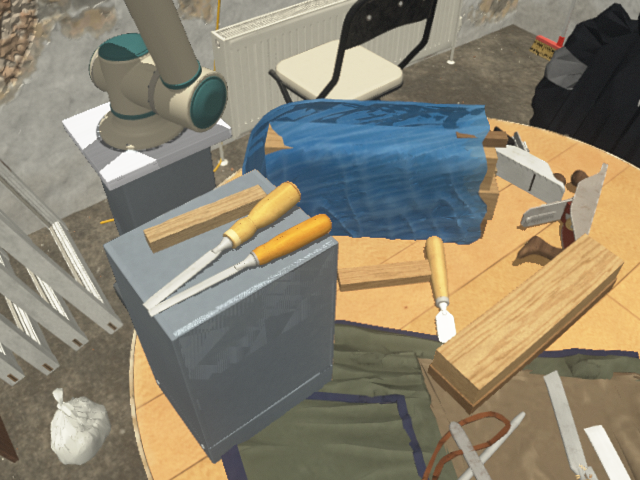

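View pics/t.png

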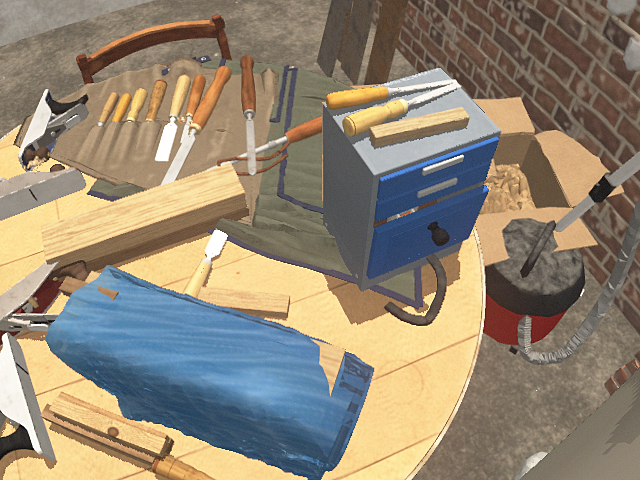

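The side view shows the cupboard from behind, with its top at about (220,240). The top view shows the blue door at (430,230), the knob at (438,233), the top strip at (420,126) and the side strip at (250,302). Next I'll measure.

Run:
```python
from h import *
b=dict(np.load('b.npz'));a=dict(np.load('a.npz'))
W=pts(b);A=pts(a);hsv=cv2.cvtColor(b['frame'],cv2.COLOR_RGB2HSV)
# top face: z near .32 from both views
for n,X in(('top',W),('side',A)):
    m=(abs(X[...,2]-.32)<.006)
    k,l,s,c=cv2.connectedComponentsWithStats(m.astype(np.uint8))
    i=1+np.argmax(s[1:,4]); P=X[l==i]
    r=cv2.minAreaRect(P[:,:2].astype(np.float32)); print(n,s[i],np.median(P[:,2]),r,np.round(cv2.boxPoints(r),4).tolist())
blue=(hsv[...,0]>100)&(hsv[...,0]<125)&(hsv[...,1]>150)
roi=np.zeros_like(blue);roi[130:290,360:500]=1
blue&=roi&np.isfinite(W[...,2])
for zz in((.07,.2),(.215,.315)):
    P=W[blue&(W[...,2]>zz[0])&(W[...,2]<zz[1])]
    c=np.median(P,0)
    for _ in range(4):
        U,S,V=np.linalg.svd(P-P.mean(0),full_matrices=False);n=V[2];d=(P-P.mean(0))@n;P=P[abs(d)<.004]
    if n[0]>0:n=-n
    print(zz,len(P),'n',n,'c',P.mean(0),'min',P.min(0),'max',P.max(0), 'yaw',np.arctan2(n[1],n[0]))
dark=(hsv[...,2]<60)&roi; dark[:210]=0;dark[255:]=0;dark[:,:420]=0;dark[:,460:]=0
P=W[dark];print('knob',len(P),np.nanmedian(P,0),np.nanmin(P,0),np.nanmax(P,0)); print(np.argwhere(dark).mean(0))
# strips
oak=(hsv[...,0]>8)&(hsv[...,0]<25)&(hsv[...,1]>60)
for n,z in(('tops',.339),('sides',.022)):
    m=oak&(abs(W[...,2]-z)<.006)
    k,l,s,c=cv2.connectedComponentsWithStats(m.astype(np.uint8))
    for i in np.argsort(-s[1:,4])[:3]+1:
        if s[i,4]<150: continue
        P=W[l==i];print(n,s[i],c[i],np.median(P,0),cv2.minAreaRect(P[:,:2].astype(np.float32)))
```

```text
top [ 322   68  179  109 7040] 0.31983489178362057 ((0.7401092052459717, -0.1873895823955536), (0.17457568645477295, 0.2234552502632141), 1.0370733737945557) [[0.6507999897003174, -0.07729999721050262], [0.6549000144004822, -0.30070000886917114], [0.8294000029563904, -0.29750001430511475], [0.8253999948501587, -0.07410000264644623]]
side [  103   169   236   174 14207] 0.3190613405666543 ((0.7390167713165283, -0.18622374534606934), (0.17285747826099396, 0.22222022712230682), 0.8981431126594543) [[0.6509000062942505, -0.07649999856948853], [0.6542999744415283, -0.2987000048160553], [0.8271999955177307, -0.29600000381469727], [0.8237000107765198, -0.0737999975681305]]
(0.07, 0.2) 236 n [-0.99904415 -0.02074816 -0.03847466] c [ 0.63469362 -0.15863056  0.17245335] min [ 0.63141027 -0.29185748  0.07180791] max [ 0.64242174 -0.08351374  0.19954207] yaw -3.120827631688242
(0.215, 0.315) 1189 n [-0.9995373  -0.01242776  0.02776221] c [ 0.64811829 -0.17017388  0.27825279] min [ 0.64415772 -0.29004073  0.21870236] max [ 0.65448081 -0.0854959   0.31474426] yaw -3.1291597789286802
knob 293 [ 0.6
[... 443 characters left out ...]
098545074463, -0.12224556505680084), (0.09771308302879333, 0.021757833659648895), 86.30552673339844)
sides [ 187  262  103   52 1845] [239.68672087 296.66070461] [0.7171452  0.13300275 0.02195085] ((0.7298316955566406, 0.13611680269241333), (0.19761359691619873, 0.0757502019405365), 41.981021881103516)
sides [ 83  94  49  54 656] [108.00152439 126.42378049] [1.28283366 0.2738734  0.01998781] ((1.3118404150009155, 0.27073347568511963), (0.07395198196172714, 0.18139474093914032), 60.086997985839844)
sides [ 86 219 134  50 544] [151.45955882 243.70955882] [0.90397691 0.25435794 0.02205139] ((0.9039333462715149, 0.25016212463378906), (0.27521267533302307, 0.00710043590515852), 89.83257293701172)
```

```bash
cat >> h.py <<'E'
from scipy.spatial.transform import Rotation as Ro
YAW=.018; O=np.array([.653,-.188,0]); RC=Ro.from_euler('z',YAW).as_matrix()
def tool(a):
    a=np.radians(a);s,c=np.sin(a),np.cos(a)
    return RC@np.array([[c,0,s],[0,-1,0],[s,0,-c]])
def W2C(p): return RC.T@(np.asarray(p)-O)
def C2W(p): return O+RC@np.asarray(p)
def plan(p,R,n,p0=None,R0=None):
    """uniform rows: constant turn; shift recomputed per row"""
    if p0 is None:
        o=manip.get_obs(); p0,R0=o['ee_pos'],o['orientation']
    dr=Ro.from_matrix(R0.T@R).as_rotvec()/n; d=(p-p0)/n; Rk=R0
    for k in range(n):
        t=Rk.T@d/.04; print(k,'t',np.round(t,2),'a',np.round(np.degrees(dr)/6,2)); Rk=Rk@Ro.from_rotvec(dr).as_matrix()
def st():
    o=manip.get_obs(); z=o['orientation'][:,2]
    print('t',round(o['clock'],2),'cup',np.round(W2C(o['ee_pos']),4),'lean',np.round(np.degrees(np.arctan2(z[0],-z[2])),1),'F',np.round(o['ft_force'],1),'w',round(o['width'],3),'q',np.round(o['joint_positions'],2))
E
python3 - <<'E'
from h import *
b=dict(np.load('b.npz'));W=pts(b)
m=(W[...,0]>.2)&(W[...,0]<.6)&(W[...,1]>-.6)&(W[...,1]<.02);print(np.nanmax(W[m],0), np.percentile(W[m][:,2],[50,99]))
R=tool(45);g=C2W([-.0295,.002,.1615]);print('grasp',g)
plan(g-.09*R[:,2],R,14)
E
```

```text
[0.59999654 0.01998123 0.57249563] [-3.34686661e-04  5.63567395e-01]
grasp [ 0.62346878 -0.1865313   0.1615    ]
0 t [ 0.75 -0.28  0.01] a [-0.12  0.53  0.29]
1 t [ 0.74 -0.3   0.05] a [-0.12  0.53  0.29]
2 t [ 0.72 -0.33  0.08] a [-0.12  0.53  0.29]
3 t [ 0.71 -0.35  0.12] a [-0.12  0.53  0.29]
4 t [ 0.69 -0.37  0.15] a [-0.12  0.53  0.29]
5 t [ 0.67 -0.39  0.19] a [-0.12  0.53  0.29]
6 t [ 0.64 -0.42  0.22] a [-0.12  0.53  0.29]
7 t [ 0.62 -0.44  0.25] a [-0.12  0.53  0.29]
8 t [ 0.59 -0.46  0.27] a [-0.12  0.53  0.29]
9 t [ 0.56 -0.48  0.3 ] a [-0.12  0.53  0.29]
10 t [ 0.53 -0.5   0.32] a [-0.12  0.53  0.29]
11 t [ 0.5  -0.52  0.35] a [-0.12  0.53  0.29]
12 t [ 0.46 -0.54  0.37] a [-0.12  0.53  0.29]
13 t [ 0.42 -0.56  0.38] a [-0.12  0.53  0.29]
```

```bash
python3 -m crank '[{"tx":0.75,"ty":-0.28,"tz":0,"ax":-0.12,"ay":0.53,"az":0.29},{"tx":0.74,"ty":-0.3,"tz":0.05,"ax":-0.12,"ay":0.53,"az":0.29},{"tx":0.72,"ty":-0.33,"tz":0.08,"ax":-0.12,"ay":0.53,"az":0.29},{"tx":0.71,"ty":-0.35,"tz":0.12,"ax":-0.12,"ay":0.53,"az":0.29},{"tx":0.69,"ty":-0.37,"tz":0.15,"ax":-0.12,"ay":0.53,"az":0.29},{"tx":0.67,"ty":-0.39,"tz":0.19,"ax":-0.12,"ay":0.53,"az":0.29},{"tx":0.64,"ty":-0.42,"tz":0.22,"ax":-0.12,"ay":0.53,"az":0.29},{"tx":0.62,"ty":-0.44,"tz":0.25,"ax":-0.12,"ay":0.53,"az":0.29}]' 0 30
python3 - <<'E'
from h import *
st()
R=tool(45);g=C2W([-.0295,.002,.1615])
plan(g-.09*R[:,2],R,7)
E
```

```text
clock: 1.1
ee_pos: [0.431, -0.327, 0.2281]
orientation: [[0.877, 0.202, 0.437], [0.2, -0.978, 0.051], [0.438, 0.043, -0.898]]
ft_force: [0.1, -0.3, -0.4]
width: 0.0852
grasp_force: 0.0
t 1.1 cup [-0.2245 -0.135   0.2281] lean 25.9 F [ 0.1 -0.3 -0.4] w 0.085 q [-1.06  0.1   1.84  0.48  1.07  0.09]
0 t [ 0.5  -0.39  0.24] a [-0.1   0.45  0.24]
1 t [ 0.48 -0.41  0.25] a [-0.1   0.45  0.24]
2 t [ 0.45 -0.42  0.27] a [-0.1   0.45  0.24]
3 t [ 0.43 -0.44  0.29] a [-0.1   0.45  0.24]
4 t [ 0.41 -0.45  0.3 ] a [-0.1   0.45  0.24]
5 t [ 0.38 -0.46  0.32] a [-0.1   0.45  0.24]
6 t [ 0.35 -0.48  0.33] a [-0.1   0.45  0.24]
```

```bash
python3 -m crank '[{"tx":0.59,"ty":-0.46,"tz":0.27,"ax":-0.12,"ay":0.53,"az":0.29},{"tx":0.56,"ty":-0.48,"tz":0.3,"ax":-0.12,"ay":0.53,"az":0.29},{"tx":0.53,"ty":-0.5,"tz":0.32,"ax":-0.12,"ay":0.53,"az":0.29},{"tx":0.5,"ty":-0.52,"tz":0.35,"ax":-0.12,"ay":0.53,"az":0.29},{"tx":0.46,"ty":-0.54,"tz":0.37,"ax":-0.12,"ay":0.53,"az":0.29},{"tx":0.42,"ty":-0.56,"tz":0.38,"ax":-0.12,"ay":0.53,"az":0.29},{},{}]'
python3 - <<'E'
from h import *
st()
R=tool(45);g=C2W([-.0295,.002,.1615])
plan(g,R,4)
c=cap('wrist');W=pts(c);cv2.imwrite('pics/w1.png',c['frame'][...,::-1])
hsv=cv2.cvtColor(c['frame'],cv2.COLOR_RGB2HSV)
C=(W-O)@RC
k=(hsv[...,2]<70)&(C[...,2]>.14)&(C[...,2]<.2)&(C[...,0]>-.06)&(C[...,0]<-.02)&(abs(C[...,1])<.04)
P=C[k];print('knob',len(P),np.median(P,0),np.percentile(P,[2,98],axis=0))
bl=(hsv[...,0]>100)&(hsv[...,0]<125)&(hsv[...,1]>150)
for z in(.1,.13,.16,.19,.23,.27):
    m=bl&(abs(C[...,2]-z)<.008);print(z,m.sum(),np.median(C[m],0) if m.any() else '', np.percentile(C[m][:,1],[1,99]) if m.any() else '')
E
```

```text
t 1.1 cup [-0.2245 -0.135   0.2281] lean 25.9 F [ 0.1 -0.3 -0.4] w 0.085 q [-1.06  0.1   1.84  0.48  1.07  0.09]
0 t [ 1.05 -0.63  0.94] a [-0.18  0.78  0.42]
1 t [ 0.94 -0.7   1.01] a [-0.18  0.78  0.42]
2 t [ 0.82 -0.75  1.07] a [-0.18  0.78  0.42]
3 t [ 0.7  -0.81  1.12] a [-0.18  0.78  0.42]
knob 516 [-0.05387581 -0.00368108  0.16758515] [[-0.0551147  -0.01269147  0.15922579]
 [-0.04705524  0.00874718  0.17400506]]
0.1 2786 [-0.01481152 -0.00525104  0.10021055] [-0.10308124  0.09788151]
0.13 1962 [-0.01608803 -0.05275885  0.12989996] [-0.10420066  0.00504814]
0.16 119 [-0.01608451 -0.09673472  0.1542256 ] [-0.10496617  0.00954911]
0.19 0  
0.23 0  
0.27 0  invalid input at $[6]: expected keys tx, ty, tz, ax, ay, az
```

View pics/w1.png

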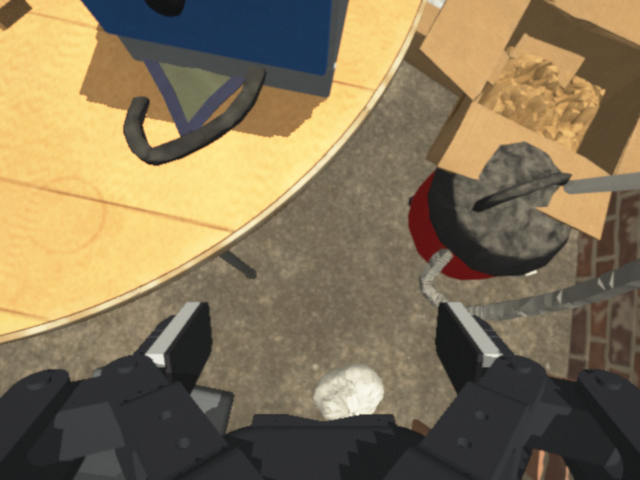

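The picture shows the door's lower half at the top centre and the knob at its upper edge (165,5). The way to the door is clear. The call was refused because rows need all six keys, so I'm resending it.

```bash
python3 -m crank '[{"tx":0.59,"ty":-0.46,"tz":0.27,"ax":-0.12,"ay":0.53,"az":0.29},{"tx":0.56,"ty":-0.48,"tz":0.3,"ax":-0.12,"ay":0.53,"az":0.29},{"tx":0.53,"ty":-0.5,"tz":0.32,"ax":-0.12,"ay":0.53,"az":0.29},{"tx":0.5,"ty":-0.52,"tz":0.35,"ax":-0.12,"ay":0.53,"az":0.29},{"tx":0.46,"ty":-0.54,"tz":0.37,"ax":-0.12,"ay":0.53,"az":0.29},{"tx":0.42,"ty":-0.56,"tz":0.38,"ax":-0.12,"ay":0.53,"az":0.29},{"tx":0,"ty":0,"tz":0,"ax":0,"ay":0,"az":0},{"tx":0,"ty":0,"tz":0,"ax":0,"ay":0,"az":0}]'
python3 - <<'E'
from h import *
st()
R=tool(45);g=C2W([-.035,-.001,.1615])
plan(g,R,4)
c=cap('wrist');W=pts(c);cv2.imwrite('pics/w2.png',c['frame'][...,::-1])
hsv=cv2.cvtColor(c['frame'],cv2.COLOR_RGB2HSV)
C=(W-O)@RC
k=(hsv[...,2]<70)&(C[...,2]>.14)&(C[...,2]<.2)&(C[...,0]>-.06)&(C[...,0]<-.02)&(abs(C[...,1])<.04)
P=C[k];print('knob',len(P),np.median(P,0),np.percentile(P,[2,98],axis=0))
bl=(hsv[...,0]>100)&(hsv[...,0]<125)&(hsv[...,1]>150)
for z in(.1,.13,.16,.19,.23,.27):
    m=bl&(abs(C[...,2]-z)<.008);print(z,m.sum(),np.median(C[m],0) if m.any() else '', np.percentile(C[m][:,1],[1,99]) if m.any() else '')
E
```

```text
clock: 2.15
ee_pos: [0.5614, -0.1889, 0.2269]
orientation: [[0.704, 0.014, 0.71], [0.01, -1.0, 0.01], [0.71, 0.0, -0.704]]
ft_force: [1.4, -0.8, 1.3]
width: 0.0854
grasp_force: 0.0
t 2.15 cup [-0.0916  0.0007  0.2269] lean 45.3 F [ 1.4 -0.8  1.3] w 0.085 q [-0.76  0.05  2.1   1.02  0.62  0.05]
0 t [-0.04  0.01  0.54] a [ 0.01 -0.01 -0.01]
1 t [-0.04  0.01  0.54] a [ 0.01 -0.01 -0.01]
2 t [-0.04  0.01  0.54] a [ 0.01 -0.01 -0.01]
3 t [-0.04  0.01  0.54] a [ 0.01 -0.01 -0.01]
knob 2047 [-4.47383455e-02  5.66307366e-05  1.76940250e-01] [[-0.05425729 -0.01165009  0.16296104]
 [-0.02064507  0.01145424  0.18151559]]
0.1 1550 [-0.01488322 -0.01767328  0.10027793] [-0.09944513  0.10004724]
0.13 2114 [-0.01633168  0.01523207  0.13038489] [-0.09984135  0.09994108]
0.16 3120 [-0.01775238 -0.00799862  0.16024921] [-0.10004322  0.09973799]
0.19 5317 [-1.79782165e-02  1.39470859e-05  1.89425642e-01] [-0.09952105  0.09976112]
0.23 8425 [-5.72015942e-03 -1.73844763e-04  2.30431277e-01] [-0.09839788  0.0983415 ]
0.27 11291 [-0.0054422   0.00137057  0.27256964] [-0.0984908   0.09837544]
```

View pics/w2.png

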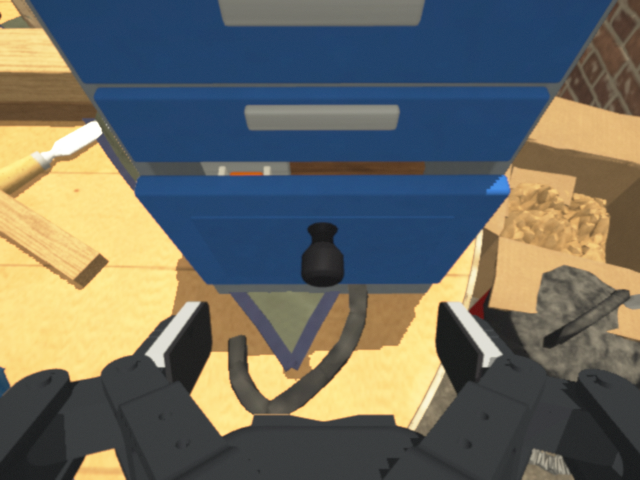

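The knob at (322,260) sits centred between the fingers, and the orange catch shows at (245,172). Moving in and closing.

```bash
python3 -m crank '[{"tx":-0.05,"ty":0,"tz":0.54,"ax":0,"ay":0,"az":0},{"tx":-0.05,"ty":0,"tz":0.54,"ax":0,"ay":0,"az":0},{"tx":-0.05,"ty":0,"tz":0.54,"ax":0,"ay":0,"az":0},{"tx":-0.04,"ty":0,"tz":0.54,"ax":0,"ay":0,"az":0},{"tx":0,"ty":0,"tz":0,"ax":0,"ay":0,"az":0},{"tx":0,"ty":0,"tz":0,"ax":0,"ay":0,"az":0},{"tx":0,"ty":0,"tz":0,"ax":0,"ay":0,"az":0},{"tx":0,"ty":0,"tz":0,"ax":0,"ay":0,"az":0}]' 0 40 && python3 -c "from h import *;st()" && python3 -m crank '[{"tx":0,"ty":0,"tz":0,"ax":0,"ay":0,"az":0},{"tx":0,"ty":0,"tz":0,"ax":0,"ay":0,"az":0},{"tx":0,"ty":0,"tz":0,"ax":0,"ay":0,"az":0},{"tx":0,"ty":0,"tz":0,"ax":0,"ay":0,"az":0},{"tx":0,"ty":0,"tz":0,"ax":0,"ay":0,"az":0},{"tx":0,"ty":0,"tz":0,"ax":0,"ay":0,"az":0},{"tx":0,"ty":0,"tz":0,"ax":0,"ay":0,"az":0},{"tx":0,"ty":0,"tz":0,"ax":0,"ay":0,"az":0}]' 255 40; python3 -c "
from h import *
st()
for t in np.linspace(.04,.44,6): print(t, -(.110*np.sin(t)+.038*np.cos(t)), .06+.11*np.cos(t)-.038*np.sin(t))"
```

```text
clock: 3.2
ee_pos: [0.6173, -0.1877, 0.1614]
orientation: [[0.703, 0.013, 0.711], [0.009, -1.0, 0.009], [0.711, -0.0, -0.703]]
ft_force: [-0.1, 0.4, 0.1]
width: 0.0856
grasp_force: 0.0
t 3.2 cup [-0.0357  0.0009  0.1614] lean 45.3 F [-0.1  0.4  0.1] w 0.086 q [-0.66  0.22  2.11  1.29  0.48 -0.2 ]
clock: 4.2
ee_pos: [0.6174, -0.1875, 0.1608]
orientation: [[0.703, 0.013, 0.711], [0.009, -1.0, 0.01], [0.711, -0.001, -0.703]]
ft_force: [-4.5, -0.1, 4.9]
width: 0.0241
grasp_force: 39.3
t 4.2 cup [-0.0356  0.0011  0.1608] lean 45.3 F [-4.5 -0.1  4.9] w 0.024 q [-0.66  0.22  2.11  1.29  0.48 -0.2 ]
0.04 -0.04236843081364692 0.16839241703361546
0.12 -0.050895070964228045 0.16465988606694634
0.2 -0.059096156345423916 0.16025788899232427
0.27999999999999997 -0.0669192279978618 0.15521458356874848
0.36 -0.07431424496002141 0.1495622297401194
0.44 -0.08123390435961855 0.14333698328168798
```

```bash
python3 -m crank '[{"tx":-0.21,"ty":0,"tz":-0.085,"ax":0,"ay":0,"az":0},{"tx":-0.22,"ty":0,"tz":-0.07,"ax":0,"ay":0,"az":0},{"tx":-0.225,"ty":0,"tz":-0.045,"ax":0,"ay":0,"az":0},{"tx":-0.23,"ty":0,"tz":-0.03,"ax":0,"ay":0,"az":0},{"tx":-0.12,"ty":0,"tz":0,"ax":0,"ay":0,"az":0},{"tx":0,"ty":0,"tz":0,"ax":0,"ay":0,"az":0},{"tx":0,"ty":0,"tz":0,"ax":0,"ay":0,"az":0},{"tx":0,"ty":0,"tz":0,"ax":0,"ay":0,"az":0}]'
python3 - <<'E'
from h import *
st()
c=cap('wrist');W=pts(c);cv2.imwrite('pics/w3.png',c['frame'][...,::-1])
hsv=cv2.cvtColor(c['frame'],cv2.COLOR_RGB2HSV)
C=(W-O)@RC
bl=(hsv[...,0]>100)&(hsv[...,0]<125)&(hsv[...,1]>150)&(C[...,2]<.205)&(C[...,2]>.07)
P=C[bl];print(len(P),P[np.argmax(P[:,2])],np.percentile(P,[1,50,99],axis=0))
q=P[(P[:,2]<.18)&(abs(P[:,1])<.1)]
if len(q)>50:
  f=np.polyfit(q[:,2],q[:,0],1);print('theta',np.arctan(-f[0]))
o=(hsv[...,0]>3)&(hsv[...,0]<16)&(hsv[...,1]>190)&(C[...,1]>.02)&(C[...,1]<.07)&(C[...,0]>-.08)
P=C[o];print('orange',len(P),np.percentile(P,[2,50,98],axis=0) if len(P) else '')
E
```

```text
clock: 5.2
ee_pos: [0.583, -0.1881, 0.1388]
orientation: [[0.703, 0.013, 0.711], [0.009, -1.0, 0.01], [0.711, -0.001, -0.703]]
ft_force: [3.1, -1.3, 0.9]
width: 0.0243
grasp_force: 40.1
t 5.2 cup [-0.07    0.0012  0.1388] lean 45.3 F [ 3.1 -1.3  0.9] w 0.024 q [-0.72  0.22  2.2   1.43  0.5  -0.4 ]
40066 [-0.05594477 -0.06227137  0.19932529] [[-0.06588551 -0.09232128  0.10195721]
 [-0.05989571  0.00029602  0.19443775]
 [-0.03114618  0.0936853   0.19800665]]
theta 0.37236610938521186
orange 1679 [[-0.04712332  0.03471767  0.17237361]
 [-0.00762948  0.0429311   0.17617609]
 [ 0.0050151   0.0538511   0.19286123]]
```

View pics/w3.png

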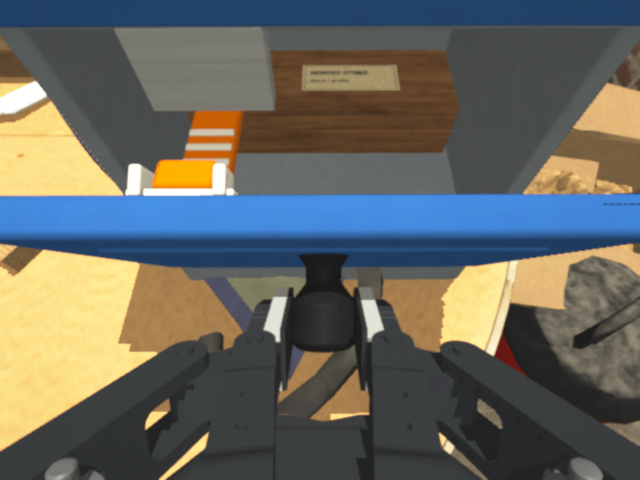

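The grip is good. The door is drawn out with the knob at (322,315), the catch arm at (210,150) and the strike plate at (200,70). The angle is about 0.38, so I'll ease it a bit further to the stop.

```bash
python3 -m crank '[{"tx":-0.06,"ty":0,"tz":0,"ax":0,"ay":0,"az":0},{"tx":-0.06,"ty":0,"tz":0,"ax":0,"ay":0,"az":0},{"tx":0,"ty":0,"tz":0,"ax":0,"ay":0,"az":0},{"tx":0,"ty":0,"tz":0,"ax":0,"ay":0,"az":0},{"tx":0,"ty":0,"tz":0,"ax":0,"ay":0,"az":0},{"tx":0,"ty":0,"tz":0,"ax":0,"ay":0,"az":0},{"tx":0,"ty":0,"tz":0,"ax":0,"ay":0,"az":0},{"tx":0,"ty":0,"tz":0,"ax":0,"ay":0,"az":0}]'; python3 -c "from h import *;st()"
```

```text
clock: 6.25
ee_pos: [0.5799, -0.1881, 0.1358]
orientation: [[0.702, 0.013, 0.712], [0.009, -1.0, 0.01], [0.712, -0.001, -0.702]]
ft_force: [5.9, -0.9, 2.1]
width: 0.0239
grasp_force: 40.1
t 6.25 cup [-0.0731  0.0012  0.1358] lean 45.4 F [ 5.9 -0.9  2.1] w 0.024 q [-0.73  0.22  2.21  1.45  0.51 -0.43]
```

```bash
python3 -m crank '[{"tx":0,"ty":0,"tz":0,"ax":0,"ay":0,"az":0},{"tx":0,"ty":0,"tz":0,"ax":0,"ay":0,"az":0},{"tx":0,"ty":0,"tz":0,"ax":0,"ay":0,"az":0},{"tx":0,"ty":0,"tz":0,"ax":0,"ay":0,"az":0},{"tx":0,"ty":0,"tz":-0.6,"ax":0,"ay":0,"az":0},{"tx":0,"ty":0,"tz":-0.9,"ax":0,"ay":0,"az":0},{"tx":0,"ty":0,"tz":-0.9,"ax":0,"ay":0,"az":0},{"tx":0,"ty":0,"tz":-0.6,"ax":0,"ay":0,"az":0}]' 0
cat > look.py <<'E'
from h import *
st()
c=cap('wrist');W=pts(c)
import sys
if len(sys.argv)>1: cv2.imwrite(sys.argv[1],c['frame'][...,::-1])
hsv=cv2.cvtColor(c['frame'],cv2.COLOR_RGB2HSV)
C=(W-O)@RC
bl=(hsv[...,0]>100)&(hsv[...,0]<125)&(hsv[...,1]>150)&(C[...,2]<.205)&(C[...,2]>.05)
P=C[bl];P=P[abs(P[:,1])<.1]
if len(P): print('door',len(P),np.percentile(P,[1,50,99],axis=0).round(4).tolist()); q=P[P[:,2]<.17]; print('theta',len(q),np.arctan(-np.polyfit(q[:,2],q[:,0],1)[0]))
o=(hsv[...,0]>3)&(hsv[...,0]<16)&(hsv[...,1]>190)&(C[...,1]>.02)&(C[...,1]<.07)&(C[...,0]>-.3)&(C[...,2]>.04)
P=C[o]
if len(P):
    print('orange',len(P),np.percentile(P,[2,50,98],axis=0).round(4).tolist())
    for x in np.arange(-.06,.02,.01):
        m=abs(P[:,0]-x)<.003
        if m.sum()>5: print(round(x,3),m.sum(),np.median(P[m],0).round(4), np.percentile(P[m][:,1],[3,97]).round(4))
E
python3 look.py pics/w4.png
```

```text
clock: 7.25
ee_pos: [0.493, -0.189, 0.2204]
orientation: [[0.703, 0.013, 0.711], [0.009, -1.0, 0.01], [0.711, -0.0, -0.704]]
ft_force: [0.2, 0.3, 1.0]
width: 0.0856
grasp_force: 0.0
t 7.25 cup [-0.16    0.0019  0.2204] lean 45.3 F [0.2 0.3 1. ] w 0.086 q [-0.92 -0.03  2.2   1.04  0.73 -0.09]
door 15805 [[-0.0705, -0.0976, 0.0733], [-0.0626, 0.0005, 0.1839], [-0.0187, 0.0979, 0.1958]]
theta 6194 0.42123301477516795
orange 650 [[-0.0517, 0.0349, 0.1724], [-0.0064, 0.0438, 0.176], [0.0047, 0.0541, 0.1917]]
-0.05 29 [-0.0517  0.044   0.1913] [0.0362 0.0537]
-0.04 24 [-0.0411  0.0443  0.1914] [0.0375 0.052 ]
-0.02 42 [-0.0221  0.0404  0.1754] [0.0348 0.0533]
-0.01 61 [-0.0083  0.0426  0.1762] [0.035  0.0525]
0.0 165 [0.0002 0.0442 0.176 ] [0.035  0.0535]
```

View pics/w4.png

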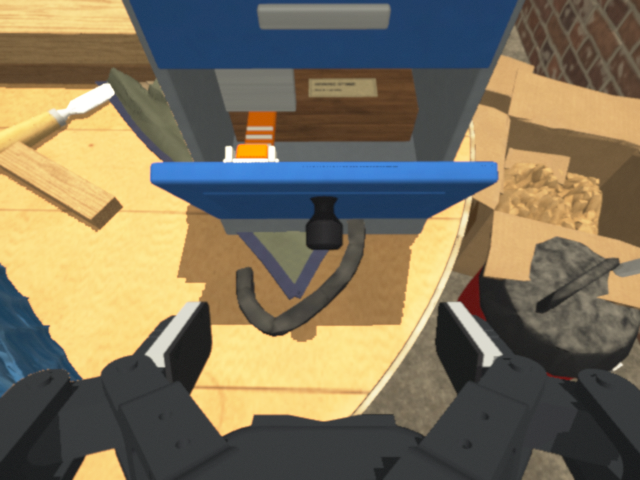

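The door stands at 0.42 with the catch raised. The catch arm is at (258,128) and its pivot bracket at (250,152). Next I'll shut the gripper and go above the gap leaning 34°.

Run:
```python
from h import *
st();R=tool(34);plan(C2W([-.0515,.0445,.232]),R,6)
```

```text
t 7.3 cup [-0.1603  0.0015  0.2221] lean 45.4 F [0.1 1.3 0.9] w 0.085 q [-0.92 -0.03  2.2   1.04  0.73 -0.09]
0 t [ 0.35 -0.18  0.29] a [ 0.01 -0.32 -0.  ]
1 t [ 0.36 -0.18  0.28] a [ 0.01 -0.32 -0.  ]
2 t [ 0.37 -0.18  0.27] a [ 0.01 -0.32 -0.  ]
3 t [ 0.37 -0.18  0.26] a [ 0.01 -0.32 -0.  ]
4 t [ 0.38 -0.18  0.25] a [ 0.01 -0.32 -0.  ]
5 t [ 0.39 -0.18  0.23] a [ 0.01 -0.32 -0.  ]
```

```bash
python3 -m crank '[{"tx":0.35,"ty":-0.18,"tz":0.29,"ax":0,"ay":-0.32,"az":0},{"tx":0.36,"ty":-0.18,"tz":0.28,"ax":0,"ay":-0.32,"az":0},{"tx":0.37,"ty":-0.18,"tz":0.27,"ax":0,"ay":-0.32,"az":0},{"tx":0.37,"ty":-0.18,"tz":0.26,"ax":0,"ay":-0.32,"az":0},{"tx":0.38,"ty":-0.18,"tz":0.25,"ax":0,"ay":-0.32,"az":0},{"tx":0.39,"ty":-0.18,"tz":0.23,"ax":0,"ay":-0.32,"az":0},{"tx":0,"ty":0,"tz":0,"ax":0,"ay":0,"az":0},{"tx":0,"ty":0,"tz":0,"ax":0,"ay":0,"az":0}]' 255
python3 - <<'E'
from h import *
st();R=tool(34);plan(C2W([-.0185,.0445,.184]),R,5)
E
python3 look.py pics/w5.png
```

```text
clock: 8.3
ee_pos: [0.6013, -0.1438, 0.228]
orientation: [[0.832, 0.014, 0.554], [0.011, -1.0, 0.01], [0.554, -0.002, -0.832]]
ft_force: [-1.0, 0.5, -0.3]
width: -0.0002
grasp_force: 0.0
t 8.3 cup [-0.0509  0.0451  0.228 ] lean 33.7 F [-1.   0.5 -0.3] w -0.0 q [-0.52  0.1   1.9   0.47  0.67  0.74]
0 t [0.01 0.   0.27] a [ 0.    0.01 -0.01]
1 t [0.01 0.   0.27] a [ 0.    0.01 -0.01]
2 t [0.01 0.   0.27] a [ 0.    0.01 -0.01]
3 t [0.01 0.   0.27] a [ 0.    0.01 -0.01]
4 t [0.01 0.   0.27] a [ 0.    0.01 -0.01]
t 8.3 cup [-0.0509  0.0451  0.228 ] lean 33.7 F [-1.   0.5 -0.3] w -0.0 q [-0.52  0.1   1.9   0.47  0.67  0.74]
door 20908 [[-0.0692, -0.0984, 0.0725], [-0.0484, -0.0277, 0.1736], [-0.0031, 0.0982, 0.1959]]
theta 9848 0.4215325267738955
orange 1127 [[-0.0305, 0.0359, 0.1743], [-0.0077, 0.0452, 0.1758], [0.0028, 0.0541, 0.177]]
-0.03 50 [-0.0304  0.0452  0.1757] [0.0359 0.0542]
-0.02 91 [-0.0224  0.0452  0.1758] [0.036  0.0543]
-0.01 143 [-0.0083  0.0452  0.1759] [0.0361 0.0537]
0.0 312 [-0.      0.0449  0.1758] [0.036  0.0537]
```

View pics/w5.png

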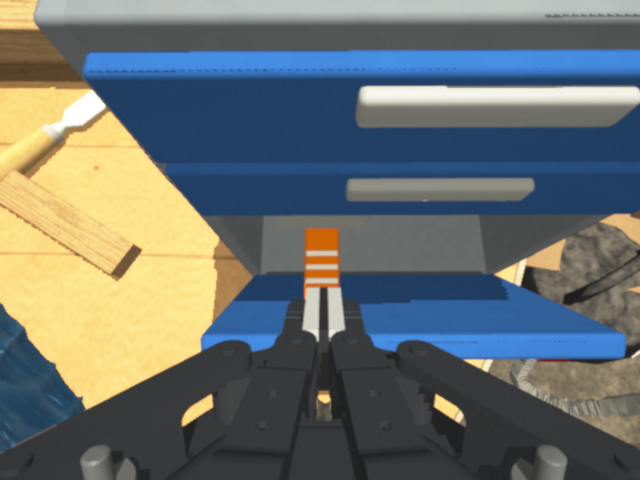

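The shut fingers at (323,300) line up with the catch arm at (322,255), and the gap is clear. Inserting now.

```bash
python3 -m crank '[{"tx":0,"ty":0,"tz":0.3,"ax":0,"ay":0,"az":0},{"tx":0,"ty":0,"tz":0.3,"ax":0,"ay":0,"az":0},{"tx":0.01,"ty":0,"tz":0.3,"ax":0,"ay":0,"az":0},{"tx":0.01,"ty":0,"tz":0.3,"ax":0,"ay":0,"az":0},{"tx":0.01,"ty":0,"tz":0.15,"ax":0,"ay":0,"az":0},{"tx":0,"ty":0,"tz":0,"ax":0,"ay":0,"az":0},{"tx":0,"ty":0,"tz":0,"ax":0,"ay":0,"az":0},{"tx":0,"ty":0,"tz":0,"ax":0,"ay":0,"az":0}]'; python3 look.py
```

```text
clock: 9.35
ee_pos: [0.6332, -0.1441, 0.1855]
orientation: [[0.831, 0.013, 0.556], [0.011, -1.0, 0.008], [0.556, -0.001, -0.831]]
ft_force: [-0.0, 0.0, 0.4]
width: -0.0001
grasp_force: 0.0
t 9.35 cup [-0.019   0.0443  0.1855] lean 33.8 F [-0.   0.   0.4] w -0.0 q [-0.48  0.19  1.92  0.52  0.56  0.7 ]
door 20316 [[-0.0644, -0.0982, 0.0691], [-0.0339, -0.0521, 0.1409], [-0.0016, 0.0963, 0.1954]]
theta 14715 0.42256561943891396
orange 1066 [[-0.0511, 0.0358, 0.1744], [-0.003, 0.0447, 0.1759], [0.0026, 0.0542, 0.1924]]
-0.05 77 [-0.0505  0.0433  0.1917] [0.0414 0.0448]
-0.01 77 [-0.0079  0.0516  0.1758] [0.0375 0.0543]
0.0 539 [-0.0002  0.0449  0.1758] [0.0359 0.0539]
```

```bash
python3 -m crank '[{"tx":-0.04,"ty":0,"tz":0.06,"ax":0,"ay":0,"az":0},{"tx":-0.04,"ty":0,"tz":0.06,"ax":0,"ay":0,"az":0},{"tx":-0.04,"ty":0,"tz":0.06,"ax":0,"ay":0,"az":0},{"tx":-0.04,"ty":0,"tz":0.06,"ax":0,"ay":0,"az":0},{"tx":0,"ty":0,"tz":0,"ax":0,"ay":0,"az":0},{"tx":0,"ty":0,"tz":0,"ax":0,"ay":0,"az":0},{"tx":0,"ty":0,"tz":0,"ax":0,"ay":0,"az":0},{"tx":0,"ty":0,"tz":0,"ax":0,"ay":0,"az":0}]'; python3 look.py
```

```text
clock: 10.4
ee_pos: [0.6345, -0.1446, 0.1761]
orientation: [[0.828, 0.013, 0.56], [0.011, -1.0, 0.007], [0.56, 0.0, -0.829]]
ft_force: [-3.4, 1.7, 8.8]
width: 0.0001
grasp_force: 4.3
t 10.4 cup [-0.0177  0.0437  0.1761] lean 34.0 F [-3.4  1.7  8.8] w 0.0 q [-0.48  0.2   1.93  0.55  0.54  0.67]
door 20767 [[-0.0613, -0.098, 0.0688], [-0.0322, -0.0495, 0.1385], [-0.0014, 0.0963, 0.1956]]
theta 15573 0.4160366545624504
orange 1264 [[-0.0502, 0.0358, 0.1673], [-0.0023, 0.0448, 0.169], [0.0045, 0.0541, 0.1924]]
-0.05 128 [-0.0492  0.0428  0.1919] [0.0407 0.0445]
-0.01 97 [-0.0093  0.0522  0.1698] [0.0425 0.0544]
0.0 543 [-1.000e-04  4.480e-02  1.687e-01] [0.0359 0.0537]
```

```bash
python3 -m crank '[{"tx":-0.02,"ty":0,"tz":0.03,"ax":0,"ay":0,"az":0},{"tx":-0.02,"ty":0,"tz":0.03,"ax":0,"ay":0,"az":0},{"tx":-0.02,"ty":0,"tz":0.03,"ax":0,"ay":0,"az":0},{"tx":-0.02,"ty":0,"tz":0.03,"ax":0,"ay":0,"az":0},{"tx":0,"ty":0,"tz":0,"ax":0,"ay":0,"az":0},{"tx":0,"ty":0,"tz":0,"ax":0,"ay":0,"az":0},{"tx":0,"ty":0,"tz":0,"ax":0,"ay":0,"az":0},{"tx":0,"ty":0,"tz":0,"ax":0,"ay":0,"az":0}]'; python3 look.py
```

```text
clock: 11.45
ee_pos: [0.636, -0.1455, 0.1719]
orientation: [[0.827, 0.011, 0.563], [0.011, -1.0, 0.005], [0.563, 0.002, -0.827]]
ft_force: [-0.9, 0.3, 11.0]
width: -0.0
grasp_force: 5.0
t 11.45 cup [-0.0162  0.0428  0.1719] lean 34.2 F [-0.9  0.3 11. ] w -0.0 q [-0.48  0.21  1.94  0.56  0.52  0.65]
door 20255 [[-0.0593, -0.098, 0.069], [-0.0312, -0.0501, 0.1359], [-0.0014, 0.0964, 0.1951]]
theta 15741 0.4179524495866332
orange 1328 [[-0.0506, 0.0361, 0.1591], [-0.0011, 0.0439, 0.1619], [0.0066, 0.054, 0.1928]]
-0.05 182 [-0.0491  0.0419  0.1915] [0.0398 0.0438]
-0.01 77 [-0.0085  0.0517  0.164 ] [0.0414 0.0543]
0.0 508 [-1.000e-04  4.520e-02  1.616e-01] [0.0362 0.0539]
```

```bash
python3 -m crank '[{"tx":-0.12,"ty":0,"tz":-0.08,"ax":0,"ay":0,"az":0},{"tx":-0.145,"ty":0,"tz":-0.055,"ax":0,"ay":0,"az":0},{"tx":-0.145,"ty":0,"tz":-0.055,"ax":0,"ay":0,"az":0},{"tx":-0.145,"ty":0,"tz":-0.055,"ax":0,"ay":0,"az":0},{"tx":0,"ty":0,"tz":0,"ax":0,"ay":0,"az":0},{"tx":0,"ty":0,"tz":0,"ax":0,"ay":0,"az":0},{"tx":0,"ty":0,"tz":0,"ax":0,"ay":0,"az":0},{"tx":0,"ty":0,"tz":0,"ax":0,"ay":0,"az":0}]'; python3 look.py
```

```text
clock: 12.5
ee_pos: [0.6096, -0.1453, 0.164]
orientation: [[0.831, 0.013, 0.557], [0.011, -1.0, 0.007], [0.557, 0.001, -0.831]]
ft_force: [-3.8, -2.7, 6.6]
width: 0.0003
grasp_force: 3.0
t 12.5 cup [-0.0427  0.0435  0.164 ] lean 33.8 F [-3.8 -2.7  6.6] w 0.0 q [-0.51  0.18  1.99  0.6   0.52  0.59]
door 32543 [[-0.0872, -0.0982, 0.0661], [-0.0462, -0.0438, 0.1195], [-0.0024, 0.0977, 0.1696]]
theta 32252 0.6877422363833788
orange 2788 [[-0.0814, 0.0358, 0.1606], [-0.0229, 0.044, 0.1636], [-0.0141, 0.054, 0.1763]]
-0.04 10 [-0.0394  0.0519  0.1734] [0.0503 0.0539]
-0.03 545 [-0.0296  0.0453  0.1616] [0.0359 0.054 ]
-0.02 1011 [-0.0195  0.0449  0.1671] [0.0358 0.0539]
```

The door is past the catch at about 0.69. Next I'll withdraw, then shift right of the middle, clear of the catch.

```bash
python3 -m crank '[{"tx":0.05,"ty":0,"tz":-0.5,"ax":0,"ay":0,"az":0},{"tx":0.05,"ty":0,"tz":-0.6,"ax":0,"ay":0,"az":0},{"tx":0,"ty":0,"tz":-0.6,"ax":0,"ay":0,"az":0},{"tx":0,"ty":0.6,"tz":0,"ax":0,"ay":0,"az":0},{"tx":0,"ty":0.7,"tz":0,"ax":0,"ay":0,"az":0},{"tx":0,"ty":0.6,"tz":0,"ax":0,"ay":0,"az":0},{"tx":0,"ty":0,"tz":0,"ax":0,"ay":0,"az":0},{"tx":0,"ty":0,"tz":0,"ax":0,"ay":0,"az":0}]'; python3 look.py pics/w6.png
python3 - <<'E'
from h import *
plan(C2W([-.059,-.03,.163]),tool(34),3)
E
```

```text
clock: 13.55
ee_pos: [0.5751, -0.2196, 0.221]
orientation: [[0.832, 0.014, 0.554], [0.01, -1.0, 0.011], [0.554, -0.004, -0.832]]
ft_force: [-0.9, 0.9, 0.0]
width: 0.0001
grasp_force: 0.0
t 13.55 cup [-0.0785 -0.0302  0.221 ] lean 33.6 F [-0.9  0.9  0. ] w 0.0 q [-0.7   0.12  1.9   0.57  0.74  0.5 ]
door 24057 [[-0.1021, -0.0986, 0.0673], [-0.0595, 0.0053, 0.1324], [-0.0037, 0.0988, 0.1722]]
theta 22353 0.7211360582077154
orange 1592 [[-0.0764, 0.0347, 0.1608], [-0.0248, 0.0427, 0.1728], [-0.0183, 0.054, 0.1881]]
-0.06 11 [-0.0601  0.0349  0.1604] [0.0346 0.0352]
-0.05 16 [-0.0492  0.0351  0.1638] [0.0346 0.0541]
-0.04 20 [-0.0396  0.0353  0.1668] [0.0346 0.0547]
-0.03 362 [-0.0298  0.0444  0.1712] [0.0351 0.0537]
-0.02 541 [-0.0213  0.0431  0.1862] [0.0347 0.0536]
0 t [-0.13  0.    0.49] a [-0.    0.02 -0.01]
1 t [-0.14  0.    0.49] a [-0.    0.02 -0.01]
2 t [-0.14  0.    0.49] a [-0.    0.02 -0.01]
```

View pics/w6.png

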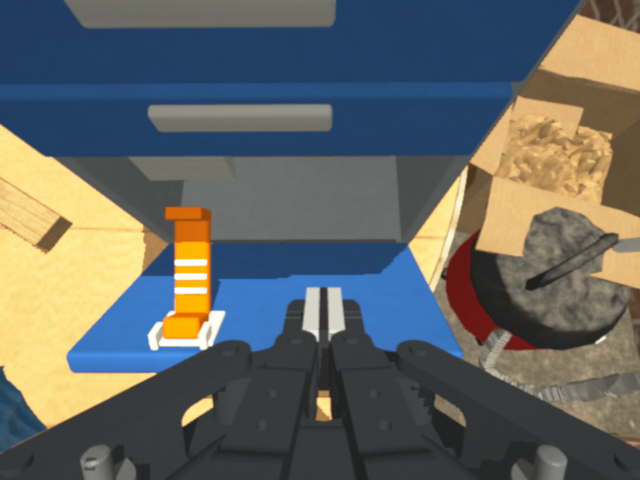

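The catch at (190,265) has sprung up and the door is free. Inserting right of the middle and pushing the inner face down.

```bash
python3 -m crank '[{"tx":-0.14,"ty":0,"tz":0.49,"ax":0,"ay":0,"az":0},{"tx":-0.14,"ty":0,"tz":0.49,"ax":0,"ay":0,"az":0},{"tx":-0.14,"ty":0,"tz":0.49,"ax":0,"ay":0,"az":0},{"tx":-0.26,"ty":0,"tz":-0.02,"ax":0,"ay":0,"az":0},{"tx":-0.3,"ty":0,"tz":0.06,"ax":0,"ay":0,"az":0},{"tx":-0.3,"ty":0,"tz":0.06,"ax":0,"ay":0,"az":0},{"tx":-0.28,"ty":0,"tz":0.13,"ax":0,"ay":0,"az":0},{"tx":-0.28,"ty":0,"tz":0.13,"ax":0,"ay":0,"az":0}]'; python3 look.py
```

```text
clock: 14.6
ee_pos: [0.5549, -0.2206, 0.1212]
orientation: [[0.83, 0.014, 0.557], [0.011, -1.0, 0.008], [0.557, -0.0, -0.83]]
ft_force: [1.4, 0.1, -0.0]
width: 0.0002
grasp_force: 0.5
t 14.6 cup [-0.0986 -0.0308  0.1212] lean 33.9 F [ 1.4  0.1 -0. ] w 0.0 q [-0.73  0.22  2.08  0.84  0.54  0.16]
door 63152 [[-0.1322, -0.0986, 0.0634], [-0.0768, -0.0031, 0.1015], [-0.0037, 0.0977, 0.128]]
theta 63115 1.0911890028520619
orange 3038 [[-0.114, 0.0345, 0.124], [-0.0682, 0.0362, 0.1519], [-0.0548, 0.0536, 0.1679]]
-0.06 370 [-0.061   0.035   0.1592] [0.0344 0.0377]
```

Working as planned; the door is at about 1.09.

```bash
python3 -m crank '[{"tx":-0.25,"ty":0,"tz":0.16,"ax":0,"ay":0,"az":0},{"tx":-0.25,"ty":0,"tz":0.16,"ax":0,"ay":0,"az":0},{"tx":-0.16,"ty":0,"tz":0.16,"ax":0,"ay":0,"az":0},{"tx":-0.15,"ty":0,"tz":0.16,"ax":0,"ay":0,"az":0},{"tx":-0.11,"ty":0,"tz":0.15,"ax":0,"ay":0,"az":0},{"tx":-0.11,"ty":0,"tz":0.15,"ax":0,"ay":0,"az":0},{"tx":-0.05,"ty":0,"tz":0.06,"ax":0,"ay":0,"az":0},{"tx":0,"ty":0,"tz":0,"ax":0,"ay":0,"az":0}]'; python3 look.py
```

```text
clock: 15.65
ee_pos: [0.5417, -0.2207, 0.0643]
orientation: [[0.83, 0.014, 0.557], [0.011, -1.0, 0.009], [0.557, -0.001, -0.83]]
ft_force: [-3.0, 1.0, 5.5]
width: -0.0001
grasp_force: 2.5
t 15.65 cup [-0.1119 -0.0307  0.0643] lean 33.9 F [-3.   1.   5.5] w -0.0 q [-0.76  0.31  2.18  1.11  0.45 -0.18]
door 100756 [[-0.1427, -0.0984, 0.0589], [-0.0684, -0.003, 0.0603], [-0.0026, 0.0978, 0.0617]]
theta 100756 0.5305140420703565
orange 5708 [[-0.1376, 0.0345, 0.0677], [-0.1081, 0.037, 0.1019], [-0.0949, 0.0523, 0.1266]]
```

The door's inner face lies at z ≈ 0.060, so it is flat. One small press more, then withdraw.

```bash
python3 -m crank '[{"tx":-0.03,"ty":0,"tz":0.04,"ax":0,"ay":0,"az":0},{"tx":-0.03,"ty":0,"tz":0.04,"ax":0,"ay":0,"az":0},{"tx":0,"ty":0,"tz":0,"ax":0,"ay":0,"az":0},{"tx":0,"ty":0,"tz":-0.4,"ax":0,"ay":0,"az":0},{"tx":0,"ty":0,"tz":-0.7,"ax":0,"ay":0,"az":0},{"tx":0,"ty":0,"tz":-0.9,"ax":0,"ay":0,"az":0},{"tx":0,"ty":0,"tz":-0.9,"ax":0,"ay":0,"az":0},{"tx":0,"ty":0,"tz":-0.6,"ax":0,"ay":0,"az":0}]'
python3 - <<'E'
from h import *
st()
c=cap('wrist');W=pts(c);cv2.imwrite('pics/w7.png',c['frame'][...,::-1])
hsv=cv2.cvtColor(c['frame'],cv2.COLOR_RGB2HSV);C=(W-O)@RC
P=C[(hsv[...,0]>100)&(hsv[...,0]<125)&(hsv[...,1]>150)&(C[...,2]<.1)&(C[...,2]>.03)&(C[...,0]>-.145)&(C[...,0]<-.01)&(abs(C[...,1])<.1)]
f=np.polyfit(P[:,0],P[:,2],1);print(len(P),'tilt from flat',f)
c=cap('top');W=pts(c);hs=cv2.cvtColor(c['frame'],cv2.COLOR_RGB2HSV)
b=dict(np.load('b.npz'));W0=pts(b)
for n,(r0,r1,c0,c1),z in(('top',(100,150,365,475),.339),('side',(280,325,205,295),.022)):
    for w in(W0,W):
        s=w[r0:r1,c0:c1].reshape(-1,3);s=s[abs(s[:,2]-z)<.006];print(n,len(s),np.median(s,0))
E
```

```text
clock: 16.7
ee_pos: [0.4628, -0.2222, 0.1774]
orientation: [[0.831, 0.013, 0.557], [0.012, -1.0, 0.007], [0.557, 0.001, -0.831]]
ft_force: [-0.6, -0.6, 0.9]
width: -0.0003
grasp_force: 0.0
t 16.7 cup [-0.1908 -0.0307  0.1774] lean 33.8 F [-0.6 -0.6  0.9] w -0.0 q [-0.92  0.03  2.13  0.73  0.74  0.15]
34772 tilt from flat [0.00112988 0.06046899]
top 1876 [ 0.70666258 -0.16368916  0.33870416]
top 1845 [ 0.70678102 -0.16401653  0.33873492]
side 1518 [0.70860962 0.11927282 0.02180637]
side 1518 [0.70836645 0.11949536 0.02171221]
```

View pics/w7.png

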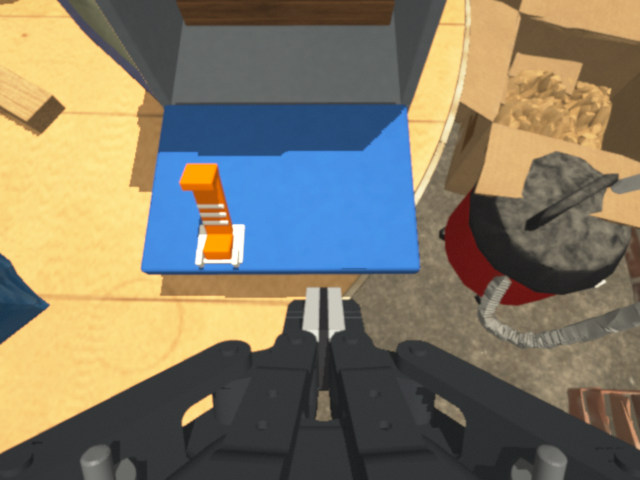

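The door lies flat (280,190), the catch is up (210,205), the strips have not moved, and the gripper is clear.

```bash
python3 -c "from h import *;print(manip.sign_off())"
```

```text
the job is handed in; nothing more can be done
None
```

The job is handed in: the door lies open and flat, the catch has sprung up again, both oak strips are where they lay, and the arm is clear, all at about 17 s of the 58 s allowed.

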